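Close and lock the filter unit's access panel

ROBOT

A 6-joint arm with a two-finger parallel gripper is mounted at the origin on a cart in front of the work surface, level with it; the furniture and walls round the work are solid. World frame = base frame: x ahead of the robot, y to its left, z up, the work surface at z = 0. Lengths are in m, angles in rad, forces in N, time in s.
With the tool pointing down it reaches from about 0.35 to 0.975 m from the base axis. Payload 17.4 kg.
Tool frame: the origin (TCP) lies midway between the tips of the shut fingers; the grasp point (between the pads) lies 19 mm behind it (manip.grip_point_offset is the distance from the TCP to the grasp point, in m); z points along the fingers, y is the line along which they close (so a half turn about z gives the same grasp; the last joint's range is limited). The gripper opens to 85 mm and grips with 20 to 120 N. Pads are 22 mm wide; open, the fingers measure 114 mm over their backs; the gripper's body (76 mm by 85 mm) begins 54 mm behind the grasp point. The pads swing forward as they close: fully open they stand 13 mm farther back than shut.
Start: joints at [-1.218, 0.116, 1.442, -0, 1.584, -0.038], TCP at [0.257, -0.624, 0.231] pointing down, gripper open.
Joint ranges: [-2.83, 2.83], [-0.83, 2.19], [0.07, 2.5], [-1.14, 4.28], [0.01, 3], [-2.97, 2.97]. Speed limits (rad/s): [1.89, 1.89, 2.22, 3.14, 3.14, 3.14].

INTERFACE

Orientations are given as a unit quaternion [w, x, y, z].
In Python, from rig import manip gives the robot as it stands.
- The arm moves only by the shell command python3 -m jog 'ROWS' [FORCE]. ROWS is JSON, a list that holds one entry, the list of rows, each a list of 7 numbers: the turn, a rotation vector about the tool's x, y, z in rad, then the shift along the tool's x, y, z in cm, then the opening, from 0 (shut) to 1 (fully open). A call has 1 to 12 rows; each row shifts and turns the commanded pose from where the row before left it, along the tool's axes as they then stand; what a row does not reach is not made up. A row lasts 1/8 s, in which the tool goes at most 62.5 mm and 10.7 degrees, less where a joint would pass 70% of its speed; a pose out of reach is approached as far as the arm can. A call is refused whole if a number of a shift passes 6.25 or a number of a turn 0.188, either way. A call with a gripper value outside its range is refused whole. The fingers move at their own pace and stop on an object; FORCE is the grip in N (left out, the last holds). Time passes only in rows, so rows that do not move let the fingers close. It gives the time, the measured TCP pose, the force, the opening and the grip force at its end, in the units of the state.
- manip.read_state(): the state, without advancing time (a new reading comes with each control period).
- manip.read_camera(name): name is "side" or "top"; returns a dict with "img" (480x640x3 uint8, blue, green, red), "range_z" (480x640 float32, m along the optical axis (not along the pixel's ray), 0 where there is no reading), "mtx" (3x3 intrinsics, pixels), "R" (3x3) and "t" (3): a world point X has camera coordinates R X + t. Camera axes: x right, y down, z forward; pixel columns grow to the right and rows downward; lengths in m; the calibration is good to about 2 mm. A picture is of the moment at which its call begins.
- manip.hand_in(): hands the job in; it is judged then, once.
The state is a dict: "clock": time; "q": joint angles; "joint_velocities": joint speeds; "tau": joint torques, N m; "tool_pos": TCP position; "ee_rot": TCP orientation; "force": force on the tool from outside, world axes, zero at the start; "ft_torque": the same for the moment, N m; "grip_width": finger opening in m; "grasp_force": force on a finger pad.
Only numpy, scipy, OpenCV 4.12 (cv2) and the standard library are available. Lean on these libraries where they do the work, as an engineer would, in place of code of your own. Each camera call takes 0.05 s, during which the arm holds its last target. There are 200 camera calls.

TASK

Push the raised access panel of the filter unit fully shut with the fingertips, then set a fingertip in the slot of its blue quarter-turn cam fastener and turn it clockwise, seen from above, all the way to its stop so that the slot points to the green dot and the panel is locked. Do not turn the fastener before the panel is shut, and leave the tub, the carton and the stapler beside it where they stand; nothing is to be picked up.

Things in the scene. Friction and masses are not known exactly. Their poses are not given: they have to be found in the camera images.
- filter_unit: White filter unit, fixed to the worktop, 200 x 170 x 85 mm (x, y, z) without its panel. Origin: centre of its underside, on the worktop; z up, x points to its back (the hinge side), y to its left seen from the front; its front (-x) has dark vent louvres.
- panel (a joint): Hinge of the grey access panel on top of the unit: 0 rad = fully shut (panel level), growing as its front edge rises; stop at 0.8. It starts 0.3 to 0.6 rad open, with a stiff friction hinge (about 0.5 N m, no spring): it stays wherever it is left. About 4 N at the lip moves it.
- panel_hinge (a point): Point on the panel's hinge axis, midway across the panel; the axis lies along the unit's y. In the unit's frame it is fixed at x +85, y 0, z 88 mm.
- panel_lip (a point): Where to press: on the panel's upper face, midway across, 160 mm from the hinge axis towards the front edge (which is 175 mm from it), 3 mm above the panel's middle plane. The flat strip in front of the fastener is 39 mm deep (136 to 175 mm from the hinge axis) and 166 mm wide, with a thin black rubber pad. Panel thickness 6 mm. When shut, this face is 91 mm above the worktop.
- cam (a joint): Quarter-turn cam fastener in the panel: 0 rad = unlocked (slot across the unit, along its y, towards the two red dots), growing as it turns clockwise seen from above, to the stop at 1.571 = locked (slot front to back, towards the green dot on the front strip of the panel). It starts at 0 to 0.25. Friction about 0.07 N m (about 3 N at 28 mm from the axis), no spring: it stays where it is left.
- cam_center (a point): On the fastener's axis, at the floor of the slot. With the panel shut it is 94 mm above the worktop and 78 mm in front of the hinge axis. The fastener is a blue disc of 92 mm diameter with one straight slot across its full diameter: 40 mm wide, 18 mm deep, with a bright steel floor. A fixed black bezel ring (inner diameter 97, outer 116 mm), as high as the disc's top, surrounds it and closes the slot's ends.
- slot_end (a point): On the slot's centre line, at its floor, 28 mm from the fastener's axis; turns with it: at the slot's right-hand end (unit's -y) when the joint is 0, at the front end (-x, by the green dot) when locked. A shut fingertip fits here with play and turns the fastener by pushing a slot wall along an arc; let the tool turn with the slot, or it bears near the axis and needs more force.
- magnifier_lamp: Black magnifier lamp, fixed, overhead at the left: keep the arm clear of it. Its head fills about x 0.49 to 0.65, y 0.16 to 0.34, z 0.39 to 0.59 in the robot's frame; its thin arm runs from there to x 0.74, y -0.1 at z 0.55 to 0.64. Its origin is a reference point only. It always stands in the same place.
- yellow_tub: Yellow tub with lid, 89 mm diameter, 52 mm high, loose, left of the unit; leave it. Origin: centre of its underside.
- roll_box: Small white carton with a blue stripe, 60 x 101 x 56 mm, loose, left of the unit and farther back; leave it. Origin: centre of its underside.
- stapler: Black pocket stapler, 26 x 105 x 31 mm, loose, right of the unit; leave it. Origin: centre of its underside.

How it is judged:
On the way, in this order (a step that is already met when the one before it is completed fails the run):
1. the panel is shut, the fastener not yet turned (value of joint panel below 0.03 rad and value of joint cam below 0.6 rad), for 0.2 s.
2. the fastener is turned to its locked stop with the panel shut (value of joint panel below 0.03 rad and value of joint cam above 1.45 rad), for 0.2 s.
At the end, for the whole second after the job is handed in: The panel is shut (within 0.03 rad), the fastener is turned clockwise to its locked stop (past 1.45 rad of 1.571) and at rest, and tub, carton and stapler are within 30 mm of where they stood (all of step 2 and velocity of joint cam between -0.05 and 0.05 rad/s and distance of each of yellow_tub, roll_box, stapler from where it was at the start of the episode below 0.03 m); the robot touches nothing.
It fails at once if the fastener is turned (past 0.6 rad) while the panel is open (over 0.06 rad) (value of joint cam above 0.6 rad and value of joint panel above 0.06 rad).
It fails at once if the tub, the carton or the stapler is lifted or moved by more than 30 mm (distance of any of yellow_tub, roll_box, stapler from where it was at the start of the episode above 0.03 m).
It also fails if it takes over 51 s, if anything falls off the work surface, if the arm or the gripper's body presses on something with over 40 N, if the wrist force passes 120 N, or if a joint passes its speed limit or range.

## Working session

There is one attempt and no reset: what is moved stays moved. The work goes in short steps, Python scripts to look and compute and a shell command to move; the robot and the scene stay as the last step left them, time stands still between calls to the robot, and variables do not carry over. Pictures are saved under pics/ and viewed, at most 10 in all, crops included, and the job is handed in when it is done.

```bash
mkdir -p pics; python3 - <<'E'
from rig import manip
import cv2,numpy as np
s=manip.read_state();print(s['clock'],s['tool_pos'],s['ee_rot'],s['grip_width'])
for n in('top','side'):
    c=manip.read_camera(n);cv2.imwrite(f'pics/{n}0.png',c['img']);np.savez(f'{n}0.npz',**c)
    print(n,-c['R'].T@c['t'])
E
```

```text
0.0 [ 0.25707013 -0.62393996  0.23057913] [-5.54822238e-04  9.80966613e-01  1.94175671e-01 -7.77116801e-05] 0.08538510436260455
top [0.38215778 0.04335072 1.33693579]
side [ 0.54362889 -0.81148565  0.91180472]
```

View pics/top0.png

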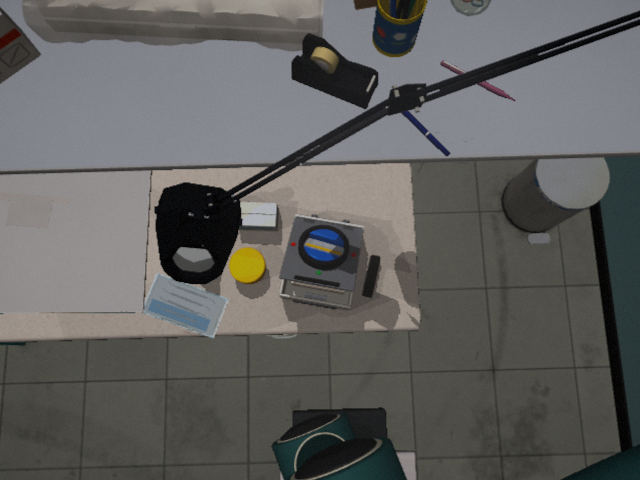

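View pics/side0.png

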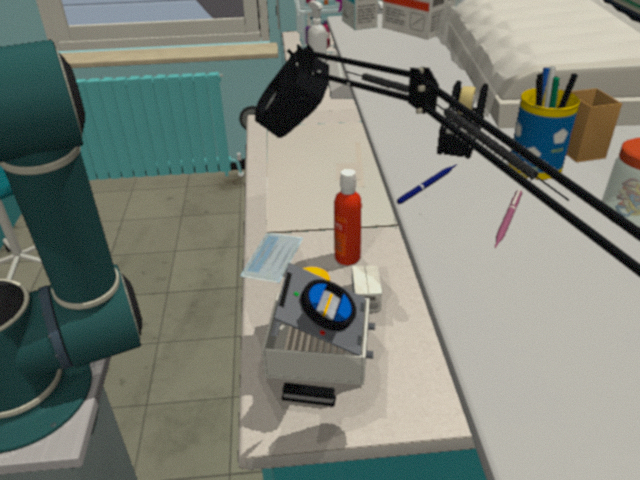

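The top view shows the unit around (322,260), with the fastener at (324,246), the red dots at about (293,243) and (354,254), and the green dot at (318,272). The tub is at (248,265), the carton at (259,215) and the stapler at (371,276). The side view shows the panel raised, and a red bottle beyond the unit near (347,220). Next I'll fit the unit pose.

```bash
cat > fit.py <<'E'
import numpy as np,cv2
from scipy.optimize import least_squares
def cloud(c):
    z=c['range_z'];v,u=np.indices(z.shape);K=c['mtx']
    P=np.stack([(u-K[0,2])/K[0,0]*z,(v-K[1,2])/K[1,1]*z,z],-1)
    return (P-c['t'])@c['R']
def colours(c):
    h=cv2.cvtColor(c['img'],cv2.COLOR_BGR2HSV).astype(int);return h[...,0],h[...,1],h[...,2]
def proj(c,X):
    p=(c['R']@np.asarray(X)+c['t']);p=c['mtx']@p;return p[:2]/p[2]
E
python3 - <<'E'
from fit import *
for n in('top','side'):
    c=dict(np.load(n+'0.npz'));P=cloud(c);h,s,v=colours(c)
    m=(P[...,0]>.3)&(P[...,0]<.75)&(P[...,1]>-.25)&(P[...,1]<.2)&(P[...,2]<.25)&(c['range_z']>0)
    b=m&(h>100)&(h<125)&(s>150)&(v>80)&(P[...,2]>.09)
    print(n,'blue',b.sum(),P[b].mean(0),P[b].min(0),P[b].max(0))
    g=m&(P[...,2]>.096)&(s<60)&(v>60)&(v<170)
    Q=P[g]
    best=None;rng=np.random.default_rng(0)
    for _ in range(500):
        a=Q[rng.choice(len(Q),3,False)];nn=np.cross(a[1]-a[0],a[2]-a[0]);
        if np.linalg.norm(nn)<1e-6: continue
        nn/=np.linalg.norm(nn);i=abs((Q-a[0])@nn)<.003
        if best is None or i.sum()>best.sum():best=i
    S=Q[best];mu=S.mean(0);nn=np.linalg.svd(S-mu)[2][2];nn*=np.sign(nn[2])
    print(len(Q),len(S),mu,nn,'tilt',np.arccos(nn[2]),'yaw of +x (back)',np.arctan2(-nn[1],-nn[0]),np.arctan2(nn[1],nn[0]))
    # red/green dots
    for nm,k in(('red',((h<8)|(h>172))&(s>120)&(v>80)),('green',(h>45)&(h<80)&(s>90)&(v>60))):
        k=m&k&(P[...,2]>.07);nl,_,st,ce=cv2.connectedComponentsWithStats(k.astype(np.uint8))
        for j in range(1,nl):
            u,w=ce[j];print(nm,ce[j],st[j][4],P[int(round(w)),int(round(u))])
    t=m&(P[...,2]<.08)&(P[...,2]>.02)
    print('heights top of rear box',P[m][:,2].max())
    y=m&(h>20)&(h<35)&(s>150)&(P[...,2]>.085);print('slot yellowish',y.sum(),P[y].mean(0) if y.sum() else '')
E
python3 -c "
import cv2
a=cv2.imread('pics/top0.png')[195:325,215:415];b=cv2.imread('pics/side0.png')[245:415,235:400]
a=cv2.resize(a,(400*1,260));b=cv2.resize(b,(380,390));import numpy as np
o=np.zeros((390,790,3),np.uint8);o[:260,:400]=a;o[:,405:785]=b;cv2.imwrite('pics/crop0.png',o)"
```

```text
top blue 507 [0.62502566 0.04223037 0.14324845] [ 0.5839933  -0.00127293  0.11580981] [0.6648278  0.08502562 0.1682655 ]
1984 1636 [0.58673985 0.0618172  0.1428628 ] [ 0.44537142 -0.09128222  0.89068056] tilt 0.4719563957234795 yaw of +x (back) 2.9394348261970675 -0.2021578273927256
red [292.88235294 243.58823529] 17 [0.63046185 0.11091395 0.12521853]
green [318.10526316 272.        ] 19 [0.55876538 0.05504758 0.15937293]
heights top of rear box 0.17540916602902398
slot yellowish 55 [0.62007695 0.0501745  0.12778162]
side blue 570 [0.62496449 0.03871498 0.14485786] [ 0.58139001 -0.00594445  0.10996123] [0.66742999 0.09161279 0.17149391]
2461 2138 [0.58560055 0.02697838 0.14143309] [ 0.44742753 -0.10111745  0.88858532] tilt 0.47654447130573074 yaw of +x (back) 2.9193290883436602 -0.22226356524613286
red [321.95 332.25] 20 [ 0.60167696 -0.02808858  0.12934302]
green [296.  293.5] 18 [0.55866649 0.05100961 0.15958685]
heights top of rear box 0.1753763773089555
slot yellowish 76 [0.61642303 0.04995766 0.13405958]
```

View pics/crop0.png

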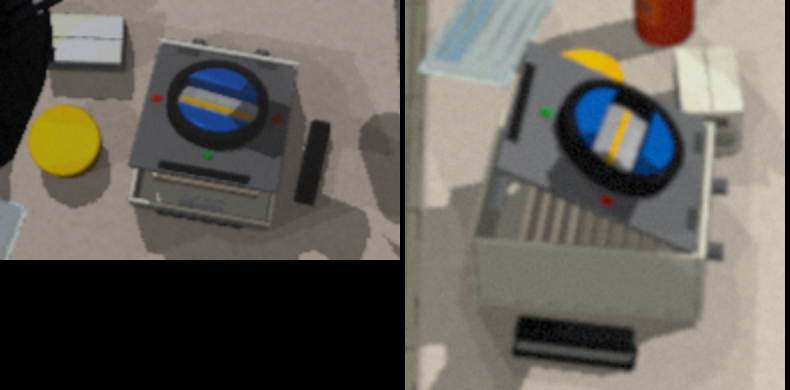

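The panel is open about 0.47 rad and the unit's yaw is about -0.205. The slot is roughly 0.1 rad clockwise of the red dots. I'll move above the lip with the fingers shut.

```bash
cat > go.py <<'E'
import numpy as np,sys
from scipy.spatial.transform import Rotation as R
from rig import manip
YAW=-.205;H=np.array([.6826,.0276]);B=np.array([np.cos(YAW),np.sin(YAW)])
C=H-.078*B
def tool():
    s=manip.read_state();q=s['ee_rot'];return s,R.from_quat([q[1],q[2],q[3],q[0]])
def delta(xyz,xang):
    """shift (cm, tool axes) and turn (tool axes) to a tool-down pose with tool x at xang"""
    s,r=tool();c,k=np.cos(xang),np.sin(xang)
    T=R.from_matrix(np.array([[c,k,0],[k,-c,0],[0,0,-1]]))
    print('t',round(s['clock'],2),'q',s['q'].round(2),'p',s['tool_pos'].round(4),'F',s['force'].round(1))
    print('shift cm',(r.inv().apply(np.array(xyz)-s['tool_pos'])*100).round(2),'turn',(r.inv()*T).as_rotvec().round(3))
E
python3 -m jog '[[[0,0,0,4.4,-4.3,0,0],[0,0,0,4.4,-4.3,0,0],[0,0,0,4.4,-4.3,0,0],[0,0,0,4.4,-4.3,0,0],[0,0,0,4.4,-4.3,0,0],[0,0,0,4.4,-4.3,0,0],[0,0,0,4.4,-4.3,0,0],[0,0,0,4.4,-4.3,0,0],[0,0,0,4.4,-4.3,0,0],[0,0,0,4.4,-4.3,0,0],[0,0,0,4.4,-4.3,0,0],[0,0,0,0,0,0,0]]]' 60
python3 - <<'E'
from go import *
d=.155;t=.474
delta([*(H-(d*np.cos(t)-.003*np.sin(t))*B),.19],YAW+np.pi/2)
E
```

```text
clock: 1.6
tool_pos: [0.5251, 0.001, 0.2306]
ee_rot: [-0.0, 0.981, 0.196, -0.0]
force: [-0.5, -0.7, 0.4]
grip_width: -0.0003
grasp_force: 0.0
t 1.6 q [-0.05 -0.21  1.76  0.    1.6   1.13] p [0.5251 0.001  0.2306] F [-0.5 -0.7  0.4]
shift cm [ 4.3  -4.1   4.06] turn [-0.001  0.    -0.97 ]
```

```bash
python3 -m jog '[[[0,0,0,4.3,-4.1,0,0],[0,0,-0.162,0,0,0,0],[0,0,-0.162,0,0,0,0],[0,0,-0.162,0,0,0,0],[0,0,-0.162,0,0,0,0],[0,0,-0.162,0,0,0,0],[0,0,-0.162,0,0,0,0],[0,0,0,0,0,3.5,0],[0,0,0,0,0,0,0]]]'
python3 - <<'E'
from go import *
for t in(.474,.35,.2,0,):
  d=.158;delta([*(H-(d*np.cos(t)-.003*np.sin(t))*B),.088+d*np.sin(t)+.003*np.cos(t)+.0145*np.tan(t)],YAW+np.pi/2)
E
```

```text
clock: 2.72
tool_pos: [0.5474, 0.0511, 0.194]
ee_rot: [-0.001, 0.777, 0.63, -0.002]
force: [1.0, 0.0, 0.4]
grip_width: -0.0003
grasp_force: 0.0
t 2.73 q [ 0.05 -0.14  1.76 -0.    1.53  0.26] p [0.5474 0.0511 0.194 ] F [1.  0.  0.4]
shift cm [ 0.45 -0.2   2.37] turn [-0.004  0.001 -0.004]
t 2.73 q [ 0.05 -0.14  1.76 -0.    1.53  0.26] p [0.5474 0.0511 0.194 ] F [1.  0.  0.4]
shift cm [ 0.45 -1.01  4.37] turn [-0.004  0.001 -0.004]
t 2.73 q [ 0.05 -0.14  1.76 -0.    1.53  0.26] p [0.5474 0.0511 0.194 ] F [1.  0.  0.4]
shift cm [ 0.45 -1.69  6.88] turn [-0.004  0.001 -0.004]
t 2.73 q [ 0.05 -0.14  1.76 -0.    1.53  0.26] p [0.5474 0.0511 0.194 ] F [1.  0.  0.4]
shift cm [ 0.45 -2.05 10.31] turn [-0.004  0.001 -0.004]
```

```bash
python3 -m jog '[[[0,0,0,0.45,-0.2,1,0],[0,0,0,0,0,1,0],[0,0,0,0,-0.2,0.8,0],[0,0,0,0,-0.3,0.8,0],[0,0,0,0,-0.3,0.8,0],[0,0,0,0,-0.2,0.8,0],[0,0,0,0,-0.2,0.8,0],[0,0,0,0,-0.25,0.8,0],[0,0,0,0,-0.2,0.8,0],[0,0,0,0,-0.1,0.8,0],[0,0,0,0,-0.1,0.8,0]]]'
python3 -m jog '[[[0,0,0,0,0,0.5,0],[0,0,0,0,0,0.4,0],[0,0,0,0,0,0,0]]]'
```

```text
clock: 4.1
tool_pos: [0.5293, 0.0605, 0.1037]
ee_rot: [-0.0, 0.777, 0.63, -0.0]
force: [-0.2, -0.1, 0.2]
grip_width: 0.0001
grasp_force: 0.5
clock: 4.47
tool_pos: [0.5294, 0.0605, 0.095]
ee_rot: [-0.0, 0.777, 0.63, -0.0]
force: [0.4, 0.2, 0.4]
grip_width: -0.0001
grasp_force: 0.0
```

```bash
python3 -m jog '[[[0,0,0,0,0,0.4,0],[0,0,0,0,0,0.3,0],[0,0,0,0,0,0.2,0],[0,0,0,0,0,0,0]]]'
python3 - <<'E'
from fit import *
from rig import manip
c=manip.read_camera('side');i=c['img'][230:400,220:390];cv2.imwrite('pics/s1.png',cv2.resize(i,(510,510)))
print(manip.read_state()['tool_pos'])
E
```

```text
clock: 4.97
tool_pos: [0.5301, 0.0605, 0.0905]
ee_rot: [0.001, 0.777, 0.63, 0.001]
force: [-23.4, -1.5, 45.9]
grip_width: 0.0002
grasp_force: 23.0
[0.53005554 0.06055418 0.09049334]
```

View pics/s1.png

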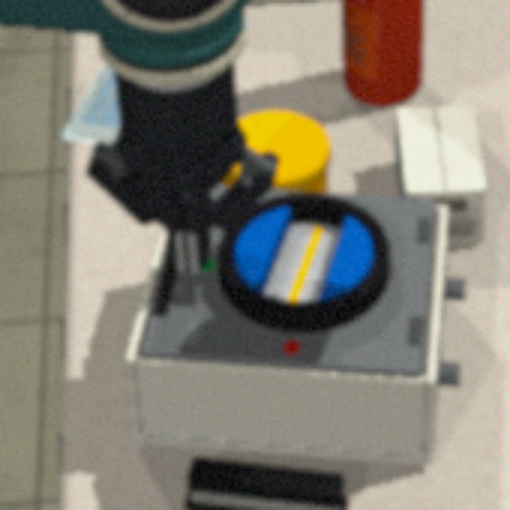

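The picture shows the panel flush, with the tip on the front strip at about (185,290). The fastener sits at (305,265) with its slot still nearly across. The 46 N at z 0.0905 says it is against the stop. Now I'll lift and measure the slot.

```bash
python3 -m jog '[[[0,0,0,0,0,-1,0],[0,0,0,0,0,-3,0],[0,0,0,0,1,-3,0],[0,0,0,0,1,0,0]]]'
cat > cam.py <<'E'
from fit import *
from go import *
def look():
    c=manip.read_camera('side');P=cloud(c);h,s,v=colours(c)
    m=np.hypot(P[...,0]-C[0],P[...,1]-C[1])<.075
    b=m&(h>100)&(h<125)&(s>150)&(v>80)&(abs(P[...,2]-.112)<.008)
    u=np.linspace(0,2*np.pi,60)
    # plane intersection at z=.112 for blue; z=.094 for the yellow line
    def hit(mask,z):
        w,q=np.nonzero(mask);r=(np.c_[q,w,np.ones(len(q))]@np.linalg.inv(c['mtx']).T)@c['R']
        o=-c['R'].T@c['t'];return o[:2]+r[:,:2]*((z-o[2])/r[:,2])[:,None]
    X=hit(b,.112);cc,rad=cv2.minEnclosingCircle(X.astype(np.float32))
    y=m&(h>15)&(h<35)&(s>130)&(v>100)
    Y=hit(y,.094);mu=Y.mean(0);d=np.linalg.svd(Y-mu)[2][0];d*=-np.sign(d[1]-.3*d[0])
    a=np.arctan2(d[1],d[0])  # direction of slot_end
    ang=(YAW-np.pi/2)-a
    pl=m&(s<60)&(v>50)&(v<170)&(abs(P[...,2]-.091)<.03)&(np.hypot(P[...,0]-C[0],P[...,1]-C[1])>.062)
    print('disc',np.round(cc,4),round(rad,4),'model C',C.round(4),'n',b.sum(),y.sum(),'line mid',mu.round(4),'slot joint',(ang+np.pi)%(2*np.pi)-np.pi,'panel z',np.median(P[pl][:,2]) if pl.any() else None,'bluez',np.median(P[b][:,2]))
    return ang
E
python3 - <<'E'
from cam import *
a=look()
from go import *
for z in(.14,.097):
  delta([*(C+.028*np.array([np.cos(YAW-np.pi/2-a),np.sin(YAW-np.pi/2-a)])),z],YAW+np.pi/2-a)
E
```

```text
clock: 5.52
tool_pos: [0.5503, 0.0564, 0.1587]
ee_rot: [0.001, 0.777, 0.63, 0.002]
force: [0.7, 0.7, 0.0]
grip_width: -0.0003
grasp_force: 0.0
disc [0.6061 0.0426] 0.0488 model C [0.6062 0.0435] n 618 111 line mid [0.5988 0.0986] slot joint -0.3117911724033 panel z 0.09102542227828402 bluez 0.1116099920543327
t 5.58 q [ 0.06 -0.12  1.8  -0.    1.46  0.26] p [0.5505 0.0561 0.1569] F [-0.9  0.2 -0.8]
shift cm [-2.75  6.58  1.7 ] turn [ 0.002 -0.    -0.315]
t 5.58 q [ 0.06 -0.12  1.8  -0.    1.46  0.26] p [0.5505 0.0561 0.1569] F [-0.9  0.2 -0.8]
shift cm [-2.75  6.57  6.  ] turn [ 0.002 -0.    -0.315]
```

```bash
sed -i "s/Y=hit(y,.094);/Y=hit(y,.094);Y=Y[np.hypot(*(Y-C).T)<.043];/" cam.py
python3 - <<'E'
from cam import *
a=look()
for z in(.14,.097):
  delta([*(C+.028*np.array([np.cos(YAW-np.pi/2-a),np.sin(YAW-np.pi/2-a)])),z],YAW+np.pi/2-a)
E
```

```text
disc [0.606  0.0421] 0.0486 model C [0.6062 0.0435] n 614 118 line mid [0.6069 0.0477] slot joint 0.13896020191279757 panel z 0.09098976628020132 bluez 0.1115127230082818
t 5.62 q [ 0.06 -0.12  1.8  -0.    1.46  0.26] p [0.5495 0.0562 0.1557] F [-0.6  1.  -0.8]
shift cm [-2.84  5.43  1.57] turn [-0.     0.     0.136]
t 5.62 q [ 0.06 -0.12  1.8  -0.    1.46  0.26] p [0.5495 0.0562 0.1557] F [-0.6  1.  -0.8]
shift cm [-2.84  5.43  5.87] turn [-0.     0.     0.136]
```

```bash
python3 -m jog '[[[0,0,0,-2.8,5.4,0,0],[0,0,0.136,0,0,0,0],[0,0,0,0,0,1.5,0],[0,0,0,0,0,1,0],[0,0,0,0,0,1,0],[0,0,0,0,0,0,0]]]'
python3 - <<'E'
from go import *
a=.139
delta([*(C+.028*np.array([np.cos(YAW-np.pi/2-a),np.sin(YAW-np.pi/2-a)])),.099],YAW+np.pi/2-a)
E
```

```text
clock: 6.38
tool_pos: [0.5955, 0.0181, 0.1203]
ee_rot: [-0.0, 0.817, 0.576, -0.001]
force: [-0.1, 0.2, -0.2]
grip_width: -0.0002
grasp_force: 0.0
t 6.38 q [-0.01 -0.    1.75  0.    1.4   0.33] p [0.5955 0.0181 0.1203] F [-0.1  0.2 -0.2]
shift cm [-0.05  0.16  2.13] turn [-0.001  0.     0.001]
```

```bash
python3 -m jog '[[[0,0,0,-0.05,0.15,0.5,0],[0,0,0,0,0,0.5,0],[0,0,0,0,0,0.5,0],[0,0,0,0,0,0.5,0],[0,0,0,0,0,0,0]]]'
python3 - <<'E'
from cam import *
look()
c=manip.read_camera('side');cv2.imwrite('pics/s2.png',cv2.resize(c['img'][230:400,220:390],(510,510)))
E
```

```text
clock: 7.0
tool_pos: [0.5971, 0.0169, 0.1008]
ee_rot: [-0.0, 0.818, 0.576, -0.0]
force: [-0.4, 0.2, -0.4]
grip_width: -0.0001
grasp_force: 0.0
disc [0.6055 0.0401] 0.0474 model C [0.6062 0.0435] n 364 5 line mid [nan nan] slot joint -1.7757963267948966 panel z 0.0909800356575518 bluez 0.11154210581182417cam.py:14: RuntimeWarning: Mean of empty slice.
  Y=hit(y,.094);Y=Y[np.hypot(*(Y-C).T)<.043];mu=Y.mean(0);d=np.linalg.svd(Y-mu)[2][0];d*=-np.sign(d[1]-.3*d[0])
  ret = um.true_divide(
```

View pics/s2.png

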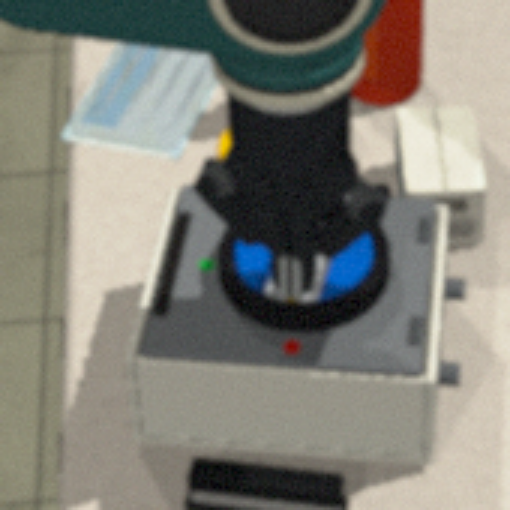

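The tip is in the slot at about (295,275), close to its right-hand end, and there's no contact force. I'll take up the play and begin the arc.

```bash
python3 -m jog '[[[0,0,0,0,-0.3,0,0],[0,0,0,0,-0.3,0,0],[0,0,0.1,0.07,-0.28,0,0],[0,0,0.1,0.07,-0.28,0,0],[0,0,0.1,0.07,-0.28,0,0],[0,0,0,0,0,0,0]]]'
cat > arc.py <<'E'
from go import *
s,r=tool();x=r.as_matrix()[:,0];y=r.as_matrix()[:,1]
o=s['tool_pos'][:2]-C
print('t',s['clock'],'tool angle',(YAW+np.pi/2-np.arctan2(x[1],x[0])),'off mm',(o@x[:2]*1e3).round(1),(o@y[:2]*1e3).round(1),'z',s['tool_pos'][2],'F tool',(r.inv().apply(s['force'])).round(1),'q6',s['q'][5])
E
python3 arc.py
```

```text
clock: 7.85
tool_pos: [0.5849, 0.0245, 0.1016]
ee_rot: [0.0, 0.894, 0.447, 0.0]
force: [0.0, -0.3, 0.2]
grip_width: 0.0
grasp_force: 0.2
t 7.85 tool angle 0.43826060283597523 off mm -28.0 -5.6 z 0.10155105350818325 F tool [-0.2  0.2 -0.2] q6 0.6415255684576997
```

```bash
python3 -m jog '[[[0,0,0,0,-0.3,0,0],[0,0,0.1,0.1,-0.28,0,0],[0,0,0.1,0.1,-0.28,0,0],[0,0,0.1,0.1,-0.28,0,0],[0,0,0.1,0.1,-0.28,0,0],[0,0,0,0,0,0,0]]]'
python3 arc.py
```

```text
clock: 8.6
tool_pos: [0.5778, 0.037, 0.1016]
ee_rot: [0.0, 0.965, 0.261, 0.0]
force: [2.0, -0.8, 0.8]
grip_width: 0.0001
grasp_force: 1.0
t 8.6 tool angle 0.8369712706200898 off mm -27.9 -8.8 z 0.10157382369097812 F tool [ 1.3  1.7 -0.8] q6 1.0618467956891409
```

```bash
python3 -m jog '[[[0,0,0.1,0.1,-0.28,0,0],[0,0,0.1,0.1,-0.28,0,0],[0,0,0.1,0.1,-0.28,0,0],[0,0,0.1,0.1,-0.28,0,0],[0,0,0.1,0.1,-0.28,0,0],[0,0,0.1,0.1,-0.28,0,0],[0,0,0,0,0,0,0]]]'
python3 arc.py
```

```text
clock: 9.48
tool_pos: [0.5788, 0.0544, 0.1014]
ee_rot: [0.0, 0.999, -0.035, -0.0]
force: [0.2, -1.0, 1.1]
grip_width: 0.0002
grasp_force: 1.0
t 9.475 tool angle 1.4355449443532 off mm -28.1 -9.0 z 0.10140141915915792 F tool [ 0.3  1.  -1.1] q6 1.6904563004373163
```

```bash
python3 - <<'E'
from fit import *
from rig import manip
c=manip.read_camera('side');cv2.imwrite('pics/s3.png',cv2.resize(c['img'][230:400,220:390],(510,510)))
E
```

```text
(no output)
```

View pics/s3.png

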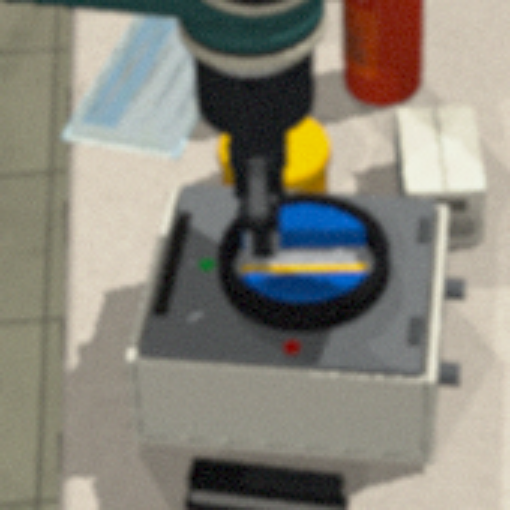

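The slot now runs almost front to back, from (245,268) to (370,268), with the tip at its front end. I'll carry on to the stop.

```bash
python3 -m jog '[[[0,0,0.07,0.07,-0.2,0,0],[0,0,0.06,0.05,-0.17,0,0],[0,0,0,0,-0.2,0,0],[0,0,0,0,0,0,0]]]'
python3 arc.py
```

```text
clock: 10.02
tool_pos: [0.5802, 0.0583, 0.1012]
ee_rot: [0.002, 0.995, -0.1, -0.001]
force: [-6.1, -15.6, 5.5]
grip_width: -0.0002
grasp_force: 8.6
t 10.025 tool angle 1.5654175124460803 off mm -28.4 -9.3 z 0.10124115196040945 F tool [-2.9 16.5 -5.4] q6 1.8289376217184121
```

A 16 N reaction means it is at the stop. Back off, lift out and check.

```bash
python3 -m jog '[[[0,0,0,0,0.5,0,0],[0,0,0,0,0.4,0,0],[0,0,0,0,0,-2,0],[0,0,0,0,0,-3,0],[0,0,0,0,0,-5,0],[0,0,0,-5,0,0,0],[0,0,0,-5,0,0,0],[0,0,0,0,0,0,0]]]'
python3 - <<'E'
from cam import *
print(look())
c=manip.read_camera('side');cv2.imwrite('pics/s4.png',cv2.resize(c['img'][230:400,220:390],(510,510)))
E
```

```text
clock: 11.02
tool_pos: [0.4793, 0.072, 0.2035]
ee_rot: [-0.0, 0.995, -0.101, 0.001]
force: [1.1, 0.3, -0.4]
grip_width: -0.0
grasp_force: 0.0
disc [0.6054 0.0425] 0.0485 model C [0.6062 0.0435] n 645 77 line mid [0.6095 0.0439] slot joint -1.572137383869201 panel z 0.09100453893950147 bluez 0.11119295166893664
-1.572137383869201
```

View pics/s4.png

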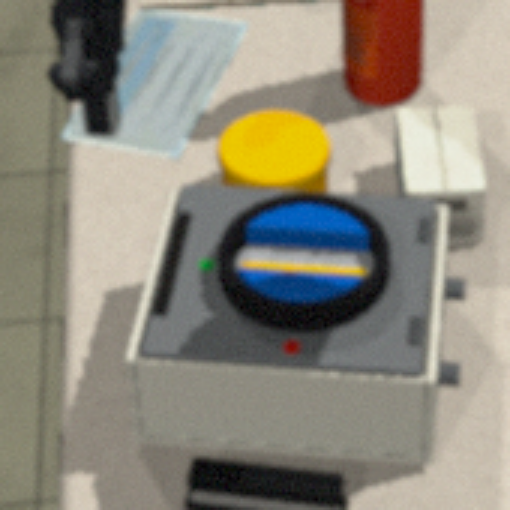

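The slot measures 1.572 rad (a line, so the sign doesn't matter) and points to the green dot at (207,265). The panel face is at 91 mm, so it is shut, and the arm is clear of everything.

```bash
python3 -c "
from rig import manip
print(manip.hand_in())"
```

```text
the job is handed in; nothing more can be done
None
```

The panel is shut and the fastener is turned clockwise to its stop (slot measured at about 1.57 rad, pointing to the green dot); the tub, carton and stapler were not touched, and the job was handed in at about 11 s, though no verdict came back.

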